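Stow the third sample jar on the transport shelf

TASK

The lab is about to be moved: stow the white-capped amber jar that still stands on the worktop in the little transport shelf. The two jars already there leave too narrow a gap, so slide them apart to the two ends of the shelf without lifting or toppling them, set the third jar gently upright in the space between so that the three stand in one row, and then swing the wire gate fully up in front of them. Leave the other things on the worktop where they are.

Things in the scene. Friction and masses are not known exactly. Their poses are not given: they have to be found in the camera images.
- rack: Fixed grey steel shelf, 92 deep (x) x 190 mm long (y). Origin: on the worktop, below its middle; +x to its back, z up. Shelf surface at z = 75 mm, x -35 to +43 mm, 182 mm clear between end cheeks (inner faces y = +-91, tops z = 110). Guard rail at the back: 6 mm rod, axis x = 35, z = 97 mm. Jar axes belong at x = 0 (4 mm play to rail and closed gate); three jars leave 14 mm over in length
- gate (a joint): Wire gate along the front: a U of 8 mm rod pivoted at x = -36, z = 65 mm of the rack, axis along rack y; stiff, stays where left. 0 rad = closed: upright, crossbar 55 mm above the pivots, just in front of the jars. Grows as it folds forward (rack -x) and down: 1.57 = level, 2.3 = limit
- gate_tab (a point): Middle of the black pull tab on the middle of the gate's crossbar: 8 mm thick, 24 mm wide along rack y, 34 mm long pointing away from the pivots. This point is 74 mm from the pivot axis, 19 mm beyond the crossbar's axis (there a 13 mm thick, 30 mm long sleeve on the bar)
- jar_a: Amber jar with ribbed white screw cap, round, 56 mm across (cap 54 mm), 78 mm tall (cap from 60 mm up), about 0.2 kg; stands on the shelf, on the rack's +y side. Origin: centre of its underside, z up
- jar_b: The same kind of jar, stands on the shelf on the rack's -y side. Origin: centre of its underside, z up
- jar_c: The same kind of jar, stands loose on the worktop; the one to be stowed. Origin: centre of its underside, z up
- dropper: Bystander: slim dropper bottle, 34 mm across, 102 mm tall, on the worktop. Origin: centre of its underside
- caliper: Bystander: vernier caliper lying on the worktop between robot and shelf, 210 x 64 x 5 mm. Origin: centre of its underside, its length along its y
- petri_a: Bystander: clear open dish of small fragments, 66 mm across, 13 mm tall. Origin: centre of its underside
There are look-alikes about, which are no part of the job. Leave any black or brown look-alike of the jar_b alone.

How it is judged:
By the outcome, as a careful person would: the job done as asked, in the order asked, and still so for the second after the job is handed in, with the robot touching nothing.
It also fails if it takes over 72 s, if anything falls off the work surface, if the arm or the gripper's body presses on something with over 40 N, if the wrist force passes 120 N, or if a joint passes its speed limit or range.

ROBOT

A 6-joint arm with a two-finger parallel gripper is mounted at the origin on a cart in front of the work surface, level with it; the furniture and walls round the work are solid. World frame = base frame: x ahead of the robot, y to its left, z up, the work surface at z = 0. Lengths are in m, angles in rad, forces in N, time in s.
With the tool pointing down it reaches from about 0.4 to 0.925 m from the base axis. Payload 12.5 kg.
Tool frame: the origin (TCP) lies at the very end of the fingers, on their centre line; the grasp point (between the pads) lies 19 mm behind it; z points along the fingers, y is the line along which they close (so a half turn about z gives the same grasp; the last joint's range is limited). The gripper opens to 95 mm and grips with 3 to 60 N. Pads are 20 mm wide; open, the fingers measure 119 mm over their backs; the gripper's body (75 mm by 180 mm) begins 59 mm behind the grasp point.
Start: joints at [1.062, 0.491, 1.559, -0, 1.092, -0.106], TCP at [0.245, 0.575, 0.215] pointing down, gripper open.
Joint ranges: [-3.1, 3.1], [-0.84, 2.19], [0.05, 2.79], [-1.13, 4.28], [0.06, 2.93], [-2.69, 2.69]. Speed limits (rad/s): [2.22, 2.22, 2.79, 3.14, 3.14, 3.14].

INTERFACE

Orientations are given as [roll, pitch, yaw] about the fixed x, y, z axes, in that order (R = Rz(yaw) Ry(pitch) Rx(roll)).
In Python, from rig import bot gives the robot as it stands.
- The arm moves only by the tool jog_arm, never from a script. Its argument "targets" is text: rows parted by semicolons, each of 7 numbers parted by spaces: the shift along the world's x, y, z in units of 25 mm (1.0 is 25 mm), then the turn, a rotation vector about the world's x, y, z in degrees, then the finger opening in mm, from 0 to 95.1. In form: tx ty tz ax ay az jaw; .... A call has 1 to 10 rows; each row is the pose to reach, as a shift and turn from the pose commanded when the call began; what a row does not reach only later rows make up. A row lasts 1/10 s, in which the tool goes at most 50 mm and 8.59 degrees, less where a joint would pass 70% of its speed; a pose out of reach is approached as far as the arm can. A call with a gripper value outside its range is refused whole. The fingers move at their own pace and stop on an object; "newtons" is the grip in N (left out, the last holds). Time passes only in rows, so rows that repeat a pose let the fingers close. It gives the time, the measured TCP pose, the force, the opening and the grip force at its end, in the units of the state.
- bot.get_state(): the state, without advancing time (a new reading comes with each control period).
- bot.snapshot(name): name is "scene" or "top" or "wrist"; returns a dict with "image" (384x512x3 uint8, red, green, blue), "z_map" (384x512 float32, m along the optical axis (not along the pixel's ray), 0 where there is no reading), "K" (3x3 intrinsics, pixels), "rvec" (rotation vector, rad) and "tvec" (3), from world to camera coordinates, as OpenCV has them. Camera axes: x right, y down, z forward; pixel columns grow to the right and rows downward; lengths in m; the calibration is good to about 2 mm. The wrist camera is an equidistant fisheye: a pixel r from the principal point sees the ray r / f radians off the axis. A picture is of the moment at which its call begins.
- bot.close_job(): hands the job in; it is judged then, once.
The state is a dict: "t": time; "joint_pos": joint angles; "qvel": joint speeds; "tau": joint torques, N m; "ee_pos": TCP position; "orientation": TCP orientation; "force": force on the tool from outside, world axes, zero at the start; "torque": the same for the moment, N m; "opening": finger opening in m; "grip_force": force on a finger pad.
Only numpy, scipy, OpenCV 4.12 (cv2) and the standard library are available. Lean on these libraries where they do the work, as an engineer would, in place of code of your own. Each camera call takes 0.05 s, during which the arm holds its last target. There are 200 camera calls.

## Working session

There is one attempt and no reset: what is moved stays moved. The work goes in short steps, Python scripts to look and compute and a tool call to move; the robot and the scene stay as the last step left them, time stands still between calls to the robot, and variables do not carry over. Pictures are saved under pics/ and viewed, at most 10 in all, crops included, and the job is handed in when it is done.

Besides the shell and the picture viewer there is one more tool, called as name(argument=value, ...), one argument or row to a line, values as JSON. jog_arm: Moves the arm, as the interface text tells. Its arguments: {"type":"object","properties":{"targets":{"type":"string"},"newtons":{"type":"number"}},"required":["targets"]}

```bash
ls; mkdir -p pics
cat > h.py <<'E'
import numpy as np, cv2
from rig import bot
def cloud(s):
    z=s["z_map"];K=np.array(s["K"]);R=cv2.Rodrigues(np.array(s["rvec"],float))[0];t=np.array(s["tvec"]).ravel()
    v,u=np.indices(z.shape)
    P=np.stack([(u-K[0,2])/K[0,0]*z,(v-K[1,2])/K[1,1]*z,z],-1)
    W=(P-t)@R
    W[z<=0]=np.nan
    return W
E
python3 - <<'E'
from h import *
for n in("scene","top"):
    s=bot.snapshot(n); cv2.imwrite(f"pics/{n}0.png",s["image"][...,::-1]); np.savez(f"{n}0.npz",**s)
    print(n,s["K"],s["tvec"])
print(bot.get_state())
E
```

```text
pics
scene [[396.51268243   0.         255.47613843]
 [  0.         396.51268243 192.17391927]
 [  0.           0.           1.        ]] [-0.1948684   0.42595524  0.67231853]
top [[401.87929807   0.         251.17995487]
 [  0.         401.87929807 190.80699624]
 [  0.           0.           1.        ]] [0.18196468 0.53630019 1.02543874]
{'t': 0.1, 'joint_pos': array([ 1.06240554e+00,  4.91490143e-01,  1.55939747e+00,  8.63036026e-06,
        1.09171158e+00, -1.05625391e-01]), 'qvel': array([ 0.0008437 , -0.00120855, -0.00026556, -0.00076177,  0.00208028,
        0.00024204]), 'tau': array([ 3.13314689e-03, -6.13625336e+01, -2.58611047e+01,  6.93893689e-02,
        4.69129847e-02, -1.29155947e-04]), 'ee_pos': array([0.24486041, 0.57479608, 0.21412278]), 'orientation': array([-3.14059253e+00, -1.13730213e-04,  2.73882322e+00]), 'force': array([-0.11351247, -0.51190365,  0.21209599]), 'torque': array([0.01739374, 0.05282275, 0.03410663]), 'grip_force': 0.0, 'opening': 0.09512570471776713}
```

View pics/scene0.png

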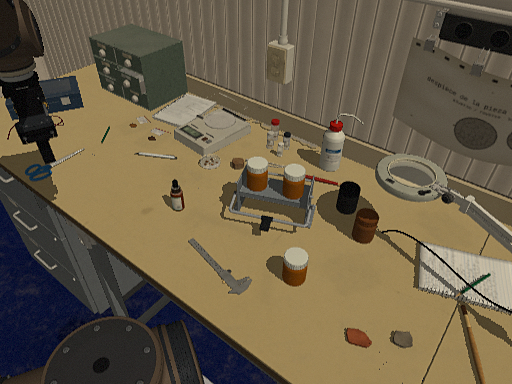

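View pics/top0.png

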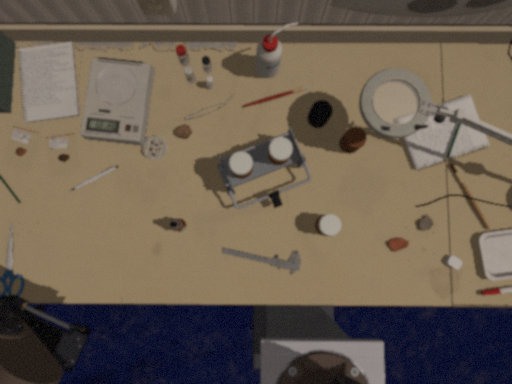

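The scene view shows the rack at about (272,195), with the shelf jars at (257,173) and (294,180), the gate folded forward with its tab at (265,224), and jar_c at (294,266). In the top view the caps are at (241,164), (280,150) and (329,225), and the tab is at (277,199).

Run:
```python
from h import *
s=dict(np.load("top0.npz"));W=cloud(s);im=s["image"].astype(int)
def cap(u,v,zlo):
    sub=W[v-18:v+19,u-18:u+19].reshape(-1,3); c=im[v-18:v+19,u-18:u+19].reshape(-1,3)
    m=(sub[:,2]>zlo)
    p=sub[m][:,:2]; (cx,cy),r=cv2.minEnclosingCircle(p.astype(np.float32))
    print("cap",u,v,"mean",p.mean(0).round(4),"circ",round(cx,4),round(cy,4),round(r,4),"z",np.median(sub[m][:,2]).round(4),m.sum())
cap(241,164,.14);cap(280,150,.14);cap(329,225,.068)
for (u,v) in [(277,199),(275,195),(279,203),(271,180),(232,206),(308,180),(177,225),(262,258)]: print(u,v,W[v,u].round(4))
# rack shelf points
sub=W[130:215,205:320].reshape(-1,3)
m=(sub[:,2]>.065)&(sub[:,2]<.082); p=sub[m]
print("shelf",m.sum(),cv2.minAreaRect(p[:,:2].astype(np.float32)))
m=(sub[:,2]>.02)&(sub[:,2]<.16); print("all",cv2.minAreaRect(sub[m][:,:2].astype(np.float32)))
m=(sub[:,2]>.104)&(sub[:,2]<.116); print("cheektops",m.sum()); print(sub[m].round(3)[::6])
c=im[130:215,205:320].reshape(-1,3); m=(c.max(1)<45)&(sub[:,2]>.015); print("black",m.sum(),np.nanmedian(sub[m],0), sub[m].round(3)[::8])
```

```text
cap 241 164 mean [0.5891 0.2089] circ 0.5897 0.209 0.0277 z 0.1518 432
cap 280 150 mean [0.6233 0.1165] circ 0.6243 0.1157 0.0279 z 0.1519 438
cap 329 225 mean [ 0.4485 -0.0109] circ 0.4489 -0.0116 0.0279 z 0.0764 384
277 199 [0.5126 0.1185 0.0455]
275 195 [0.5227 0.1238 0.0482]
279 203 [0.5026 0.1132 0.0425]
271 180 [ 0.5679  0.1319 -0.002 ]
232 206 [0.4966 0.2363 0.0028]
308 180 [0.5618 0.039  0.049 ]
177 225 [0.444  0.3678 0.0787]
262 258 [0.3598 0.1556 0.0033]
shelf 1093 ((0.606998860836029, 0.16020016372203827), (0.09232747554779053, 0.21115544438362122), 23.141979217529297)
all ((0.5726290941238403, 0.14565828442573547), (0.16658927500247955, 0.2117392122745514), 22.471797943115234)
cheektops 158
[[0.677 0.09  0.11 ]
 [0.671 0.087 0.104]
 [0.665 0.083 0.11 ]
 [0.658 0.078 0.109]
 [0.65  0.078 0.108]
 [0.643 0.075 0.106]
 [0.638 0.071 0.109]
 [0.63  0.069 0.112]
 [0.621 0.066 0.105]
 [0.614 0.142 0.114]
 [0.613 0.064 0.108]
 [0.611 0.061 0.106]
 [0.609 0.058 0.106]
 [0.602 0.259 0.109]
 [0.6   0.259 0.108]
 [0.598 0.122 0.109]
 [0.598 0.107 0.107]
 [0.588 0.254 0.107]
 [0.58  0.249 0.107]
 [0.573 0.246 0.108]
 [0.568 0.244 0.109]
 [0.565 0.197 0.109]
 [0.563 0.209 0.112]
 [0.558 0.239 0.109]
 [0.55  0.236 0.111]
 [0.541 0.233 0.112]
 [0.533 0.229 0.109]]
black 101 [0.51740223 0.12146497 0.04757966] [[0.614 0.065 0.075]
 [0.608 0.062 0.024]
 [0.527 0.129 0.055]
 [0.525 0.129 0.052]
 [0.522 0.129 0.053]
 [0.52  0.129 0.048]
 [0.518 0.126 0.046]
 [0.515 0.121 0.048]
 [0.513 0.116 0.046]
 [0.507 0.129 0.044]
 [0.505 0.124 0.046]
 [0.503 0.118 0.043]
 [0.5   0.116 0.041]]
```

Run:
```python
import cv2
a=cv2.imread("pics/top0.png")[120:250,200:350];b=cv2.imread("pics/scene0.png")[150:290,220:330]
a=cv2.resize(a,(0,0),fx=3,fy=3,interpolation=2);b=cv2.resize(b,(330,390) if 0 else (int(110*390/140),390),interpolation=2)
cv2.imwrite("pics/crop0.png",cv2.hconcat([a,b]))
```

```text
(no output)
```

View pics/crop0.png

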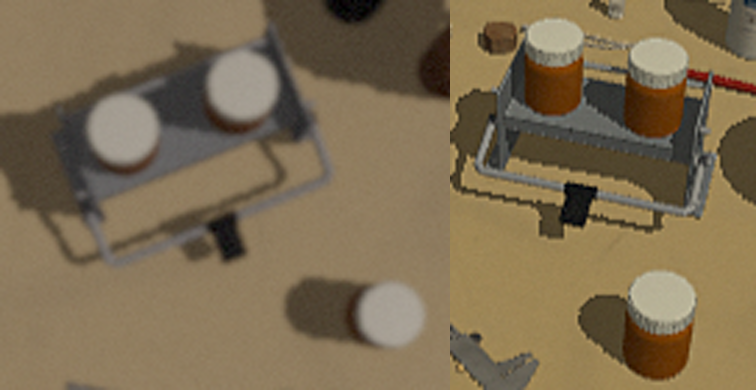

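```bash
cat > fit.py <<'E'
from h import *
from scipy.optimize import least_squares
def line(p):
    vx,vy,x,y=cv2.fitLine(p[:,:2].astype(np.float32),cv2.DIST_HUBER,0,.001,.001).ravel(); return np.degrees(np.arctan2(vy,vx)),(x,y)
def analyse(s):
    W=cloud(s).reshape(-1,3); W=W[~np.isnan(W).any(1)]
    yaw=np.radians(22); c=np.array([.607,.160])
    for it in range(3):
        R=np.array([[np.cos(yaw),-np.sin(yaw)],[np.sin(yaw),np.cos(yaw)]])
        L=np.c_[(W[:,:2]-c)@R,W[:,2]]
        q=L[(abs(L[:,0])<.06)&(abs(abs(L[:,1])-.093)<.012)&(abs(L[:,2]-.109)<.005)]
        a=q[q[:,1]>0];b=q[q[:,1]<0]
        def res(p):
            n=np.array([-np.sin(p[0]),np.cos(p[0])])
            return np.r_[a[:,:2]@n-p[1]-.093,b[:,:2]@n-p[1]+.093]
        r=least_squares(res,[0,0],loss="huber",f_scale=.002).x
        xs=[np.percentile(k[:,0],[1,99]) for k in(a,b)]
        dx=np.mean(xs)
        c=c+R@np.array([dx,r[1]]);yaw+=r[0]
        print("yaw",np.degrees(yaw).round(2),"c",c.round(4),len(a),len(b),np.round(xs,4), np.abs(res(r)).mean())
    return c,yaw
if __name__=="__main__":
    for n in("top","scene"):
        s=dict(np.load(n+"0.npz"));c,yaw=analyse(s)
        R=np.array([[np.cos(yaw),-np.sin(yaw)],[np.sin(yaw),np.cos(yaw)]])
        W=cloud(s).reshape(-1,3);W=W[~np.isnan(W).any(1)];L=np.c_[(W[:,:2]-c)@R,W[:,2]]
        for nm,m in dict(bar=(L[:,0]<-.06)&(L[:,0]>-.105)&(abs(L[:,1])<.085)&(L[:,2]>.03)&(L[:,2]<.07)&(abs(L[:,1])>.02),
            rail=(L[:,0]>.025)&(L[:,0]<.045)&(abs(L[:,1])<.085)&(L[:,2]>.09)&(L[:,2]<.103)).items():
            q=L[m]; print(n,nm,len(q),line(q),np.median(q,0).round(4)) if len(q)>5 else print(nm,len(q))
        sh=L[(abs(L[:,1])<.08)&(abs(L[:,2]-.075)<.003)&(abs(L[:,0])<.06)]
        print("shelf x pct",np.percentile(sh[:,0],[1,99]).round(4),"z",np.median(sh[:,2]))
        if n=="top":
            for j in([.5895,.209],[.6243,.1157],[.4487,-.0113]): print("jar local",((np.array(j)-c)@R).round(4))
E
python3 fit.py
```

```text
yaw 22.07 c [0.6086 0.1605] 61 69 [[-0.0432  0.0452]
 [-0.0418  0.0466]] 0.0010793765983387825
yaw 22.07 c [0.6086 0.1605] 61 69 [[-0.0448  0.0436]
 [-0.0436  0.0448]] 0.0010793765866985272
yaw 22.07 c [0.6086 0.1605] 61 69 [[-0.0448  0.0436]
 [-0.0436  0.0448]] 0.0010793765866983704
top bar 155 (np.float32(89.998886), (np.float32(-0.08795194), np.float32(0.0019795015))) [-0.088   0.0222  0.05  ]
top rail 129 (np.float32(-89.80942), (np.float32(0.035218593), np.float32(-0.0048066564))) [ 0.0354 -0.0073  0.0984]
shelf x pct [-0.0345  0.0364] z 0.0743275463604057
jar local [0.0005 0.0522]
jar local [-0.0023 -0.0474]
jar local [-0.2128 -0.0991]
yaw 22.06 c [0.6073 0.1603] 45 41 [[-0.0443  0.0419]
 [-0.0424  0.0465]] 0.0010322957653638015
yaw 22.06 c [0.6073 0.1603] 45 41 [[-0.0446  0.0415]
 [-0.0429  0.046 ]] 0.0010322957746548907
yaw 22.06 c [0.6073 0.1603] 45 41 [[-0.0446  0.0415]
 [-0.0429  0.046 ]] 0.0010322957746545089
scene bar 155 (np.float32(89.976), (np.float32(-0.08815664), np.float32(0.036752753))) [-0.088 -0.022  0.051]
scene rail 47 (np.float32(-89.57046), (np.float32(0.036297943), np.float32(-0.007498178))) [0.0362 0.0019 0.0989]
shelf x pct [-0.0339  0.0434] z 0.07530426066502177
```

jog_arm(
  targets="14.5 -16.5 0.2 0 0 45.1 0;14.5 -16.5 0.2 0 0 45.1 0;14.5 -16.5 0.2 0 0 45.1 0;14.5 -16.5 0.2 0 0 45.1 0;14.5 -16.5 0.2 0 0 45.1 0;14.5 -16.5 0.2 0 0 45.1 0;14.5 -16.5 0.2 0 0 45.1 0;14.5 -16.5 0.2 0 0 45.1 0;14.5 -16.5 0.2 0 0 45.1 0;14.5 -16.5 0.2 0 0 45.1 0",
  newtons=20,
)

```text
t: 1.1
ee_pos: [0.566, 0.2091, 0.2189]
orientation: [3.141, -0.0, -2.757]
force: [0.0, 1.9, 0.4]
opening: 0.0204
grip_force: 0.0
```

```bash
cat >> h.py <<'E'
C=np.array([.608,.1604]);Y=np.radians(22.06);RR=np.array([[np.cos(Y),-np.sin(Y)],[np.sin(Y),np.cos(Y)]])
def go(x,y,z,ydir=None):
    """shift in move units to rack-local x,y (m), world z; turn to finger line at ydir deg"""
    st=bot.get_state();p=st["ee_pos"];w=np.r_[C+RR@[x,y],z]
    u=(w-p)/.025
    from scipy.spatial.transform import Rotation as Ro
    yd=(np.degrees(st["orientation"][2])-90)
    loc=(p[:2]-C)@RR
    print("t",round(st["t"],2),"local",loc.round(4),"z",p[2].round(4),"ydir",yd.round(2),"rpy",st["orientation"].round(3),"F",st["force"].round(1),"open",round(st["opening"],4),"grip",round(st["grip_force"],1),"-> shift",u.round(2),"turn",None if ydir is None else round((ydir-yd+180)%360-180,2))
E
python3 -c "
from h import *
go(0,.0024,.088,112.06)
print(bot.get_state()['joint_pos'].round(2))"
```

```text
t 1.1 local [-0.0206  0.0609] z 0.2189 ydir -247.98 rpy [ 3.141 -0.    -2.757] F [0.  1.9 0.4] open 0.0204 grip 0.0 -> shift [ 1.64 -1.86 -5.24] turn 0.04
[ 0.24  0.46  1.61  0.    1.08 -1.71]
```

jog_arm(
  targets="1.6 -1.8 0 0 0 0 0;1.6 -1.8 0 0 0 0 0;1.6 -1.8 0 0 0 0 0;1.6 -1.8 0 0 0 0 0;1.6 -1.8 0 0 0 0 0",
)

```text
t: 1.6
ee_pos: [0.6041, 0.1672, 0.2191]
orientation: [3.141, -0.0, -2.756]
force: [0.2, -0.4, 0.1]
opening: 0.0003
grip_force: 0.0
```

Run:
```python
from h import *
go(0,.0024,.088,112.06)
s=bot.snapshot("top"); cv2.imwrite("pics/top1.png",cv2.resize(s["image"][100:270,190:360,::-1],(0,0),fx=3,fy=3))
s=bot.snapshot("wrist"); cv2.imwrite("pics/wrist1.png",s["image"][...,::-1]); print(s["K"],s["rvec"],s["tvec"])
```

```text
t 1.6 local [-0.001   0.0078] z 0.2191 ydir -247.89 rpy [ 3.141 -0.    -2.756] F [ 0.2 -0.4  0.1] open 0.0003 grip 0.0 -> shift [ 0.12 -0.18 -5.25] turn -0.05
[[297.31863964   0.         253.20850125]
 [  0.         297.31863964 191.69175191]
 [  0.           0.           1.        ]] [-1.64898332 -2.45212808 -0.36316605] [ 0.07338777 -0.62897885  0.2162706 ]
```

View pics/wrist1.png

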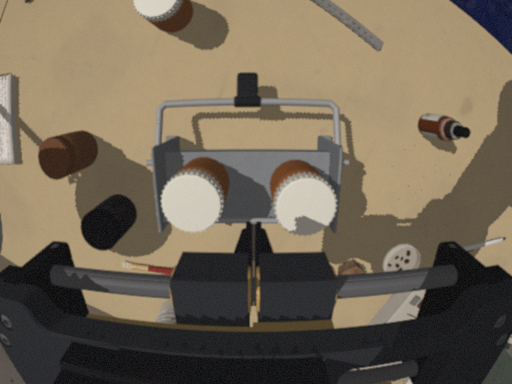

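The wrist view shows the closed fingers' tips near (253,225), between the two caps at (194,200) and (303,205). I'm going down into the gap.

jog_arm(
  targets="0.1 -0.2 -1 0 0 0 0;0.1 -0.2 -2 0 0 0 0;0.1 -0.2 -3 0 0 0 0;0.1 -0.2 -4 0 0 0 0;0.1 -0.2 -4.8 0 0 0 0;0.1 -0.2 -5.2 0 0 0 0;0.1 -0.2 -5.2 0 0 0 0;0.1 -0.2 -5.2 0 0 0 0",
)

```text
t: 2.5
ee_pos: [0.6078, 0.1614, 0.0899]
orientation: [-3.141, 0.001, -2.757]
force: [0.4, -0.5, 1.2]
opening: 0.0003
grip_force: 0.0
```

Run:
```python
from h import *
go(0,.0615-.028-.012,.088,112.06)
```

```text
t 2.5 local [0.0002 0.001 ] z 0.0899 ydir -247.95 rpy [-3.141e+00  1.000e-03 -2.757e+00] F [ 0.4 -0.5  1.2] open 0.0003 grip 0.0 -> shift [-0.32  0.76 -0.08] turn 0.01
```

jog_arm(
  targets="-0.05 0.12 0 0 0 0 0;-0.1 0.24 0 0 0 0 0;-0.15 0.36 0 0 0 0 0;-0.2 0.48 0 0 0 0 0;-0.25 0.58 0 0 0 0 0;-0.29 0.68 0 0 0 0 0;-0.32 0.76 0 0 0 0 0;-0.32 0.76 0 0 0 0 0;-0.32 0.76 0 0 0 0 0",
)

```text
t: 3.4
ee_pos: [0.5995, 0.1799, 0.089]
orientation: [3.141, -0.0, -2.757]
force: [-0.5, -0.7, 1.4]
opening: 0.0004
grip_force: 0.5
```

```bash
cat >> h.py <<'E'
def jars(nm="scene"):
    """cap centres in rack frame from cap-top points"""
    s=bot.snapshot(nm);W=cloud(s).reshape(-1,3);im=s["image"].reshape(-1,3).astype(int)
    W=np.nan_to_num(W,nan=9);L=np.c_[(W[:,:2]-C)@RR,W[:,2]]
    m=(abs(L[:,2]-.152)<.006)&(abs(L[:,0])<.045)&(abs(L[:,1])<.1)&(im.min(1)>90)
    q=L[m][:,:2].astype(np.float32)
    for c in (.06,0,-.06):
        k=q[abs(q[:,1]-c)<.034]
        if len(k)>40:
            f=least_squares(lambda p:np.maximum(np.hypot(*(k-p).T)-.027,0),[0,c]).x
            print(nm,"jar",c,len(k),"fit",f.round(4),"mean",k.mean(0).round(4),"yrange",k[:,1].min().round(4),k[:,1].max().round(4),"xr",k[:,0].min().round(4),k[:,0].max().round(4))
    return s
from scipy.optimize import least_squares
E
python3 - <<'E'
from h import *
go(0,-.0215,.088,112.06)
jars()
jars("top")
E
```

```text
t 3.4 local [-0.0005  0.0213] z 0.089 ydir -247.98 rpy [ 3.141 -0.    -2.757] F [-0.5 -0.7  1.4] open 0.0004 grip 0.5 -> shift [ 0.66 -1.58 -0.04] turn 0.04
scene jar 0.06 114 fit [0.0006 0.0598] mean [-0.0116  0.0623] yrange 0.0363 0.0859 xr -0.0277 0.0298
scene jar -0.06 157 fit [-0.0025 -0.0477] mean [-0.0103 -0.0511] yrange -0.074 -0.0262 xr -0.0302 0.0247
```

jog_arm(
  targets="0.16 -0.4 0 0 0 0 0;0.3 -0.72 0 0 0 0 0;0.35 -0.84 0 0 0 0 0;0.4 -0.96 0 0 0 0 0;0.45 -1.08 0 0 0 0 0;0.5 -1.2 0 0 0 0 0;0.55 -1.32 0 0 0 0 0;0.6 -1.44 0 0 0 0 0;0.66 -1.58 0 0 0 0 0;0.66 -1.58 0 0 0 0 0",
)

```text
t: 4.5
ee_pos: [0.6163, 0.14, 0.089]
orientation: [3.142, 0.0, -2.758]
force: [-0.9, 0.4, 1.1]
opening: 0.0007
grip_force: 0.4
```

Run:
```python
from h import *
go(0,0,.22,112.06)
jars()
```

```text
t 4.5 local [-0.    -0.022] z 0.089 ydir -248.0 rpy [ 3.142  0.    -2.758] F [-0.9  0.4  1.1] open 0.0007 grip 0.4 -> shift [-0.33  0.82  5.24] turn 0.06
scene jar 0.06 129 fit [0.0003 0.0546] mean [-0.0079  0.0556] yrange 0.029 0.0826 xr -0.0259 0.028
scene jar -0.06 164 fit [-0.0018 -0.062 ] mean [-0.0116 -0.0642] yrange -0.0887 -0.0371 xr -0.0283 0.027
```

jog_arm(
  targets="-0.2 0.5 0 0 0 0 0;-0.33 0.8 1.2 0 0 0 0;-0.33 0.8 3 0 0 0 0;-0.33 0.8 5 0 0 0 0;-2 0 5.2 0 0 0 0;-4 -1 5.2 0 0 0 0;-6 -2 5.2 0 0 0 0;-6 -2 5.2 0 0 0 0;-6 -2 5.2 0 0 0 0",
)

```text
t: 5.45
ee_pos: [0.465, 0.0905, 0.2197]
orientation: [-3.141, 0.001, -2.758]
force: [0.6, 0.6, -0.6]
opening: 0.0003
grip_force: 0.0
```

Run:
```python
from h import *
go(0,0,.22,22.06)
jars();s=jars("top")
cv2.imwrite("pics/top2.png",s["image"][...,::-1])
```

```text
t 5.45 local [-0.1588 -0.0111] z 0.2197 ydir -248.0 rpy [-3.141e+00  1.000e-03 -2.758e+00] F [ 0.6  0.6 -0.6] open 0.0003 grip 0.0 -> shift [5.72 2.8  0.01] turn -89.94
scene jar 0.06 116 fit [-0.0002  0.0559] mean [-0.012   0.0614] yrange 0.0407 0.081 xr -0.026 0.0138
scene jar -0.06 213 fit [-0.0023 -0.0572] mean [-0.0072 -0.057 ] yrange -0.0846 -0.0304 xr -0.0295 0.0198
top jar 0.06 426 fit [0.0015 0.0552] mean [0.0008 0.0553] yrange 0.0278 0.082 xr -0.0253 0.0286
top jar -0.06 415 fit [-0.0013 -0.058 ] mean [-0.0017 -0.058 ] yrange -0.0845 -0.031 xr -0.0277 0.025
```

jog_arm(
  targets="1.9 0.93 0 0 0 0 0;3.8 1.86 0 0 0 0 0;5.7 2.8 0 0 0 0 0;5.7 2.8 0 0 0 0 0;5.7 2.8 0 0 0 0 0;5.7 2.8 -1.5 0 0 0 0;5.7 2.8 -3 0 0 0 0;5.7 2.8 -4.5 0 0 0 0;5.7 2.8 -5.2 0 0 0 0;5.7 2.8 -5.2 0 0 0 0",
)

```text
t: 6.55
ee_pos: [0.6067, 0.1601, 0.0866]
orientation: [3.14, -0.005, -2.757]
force: [-0.4, -0.3, 0.4]
opening: 0.0002
grip_force: 0.0
```

Run:
```python
from h import *
go(0,.0275,.089,112.06)
```

```text
t 6.55 local [-0.0013  0.0002] z 0.0866 ydir -247.99 rpy [ 3.14  -0.005 -2.757] F [-0.4 -0.3  0.4] open 0.0002 grip 0.0 -> shift [-0.36  1.03  0.09] turn 0.05
```

jog_arm(
  targets="-0.13 0.34 0 0 0 0 0;-0.25 0.68 0 0 0 0 0;-0.28 0.76 0 0 0 0 0;-0.31 0.83 0 0 0 0 0;-0.34 0.9 0 0 0 0 0;-0.37 0.97 0 0 0 0 0;-0.38 1.02 0 0 0 0 0;-0.38 1.02 0 0 0 0 0",
)

```text
t: 7.35
ee_pos: [0.5991, 0.186, 0.0891]
orientation: [3.141, -0.0, -2.757]
force: [0.4, -2.0, 1.8]
opening: 0.0008
grip_force: 0.8
```

Run:
```python
from h import *
go(0,-.0265,.089,112.06)
```

```text
t 7.35 local [0.0013 0.0271] z 0.0891 ydir -247.98 rpy [ 3.141 -0.    -2.757] F [ 0.4 -2.   1.8] open 0.0008 grip 0.8 -> shift [ 0.76 -2.01 -0.  ] turn 0.04
```

jog_arm(
  targets="0.2 -0.5 0 0 0 0 0;0.4 -1.05 0 0 0 0 0;0.6 -1.6 0 0 0 0 0;0.64 -1.7 0 0 0 0 0;0.68 -1.8 0 0 0 0 0;0.72 -1.9 0 0 0 0 0;0.76 -2 0 0 0 0 0;0.76 -2 0 0 0 0 0;0.76 -2 0 0 0 0 0",
)

```text
t: 8.25
ee_pos: [0.6177, 0.137, 0.0893]
orientation: [3.141, 0.0, -2.757]
force: [-2.7, 5.6, 2.6]
opening: 0.0004
grip_force: 3.3
```

Run:
```python
from h import *
go(-.2128,-.0991,.22,22.06)
```

```text
t 8.25 local [ 0.0002 -0.0254] z 0.0893 ydir -247.95 rpy [ 3.141  0.    -2.757] F [-2.7  5.6  2.6] open 0.0004 grip 3.3 -> shift [-6.79 -5.93  5.23] turn -89.99
```

jog_arm(
  targets="-0.3 0.8 0 0 0 0 0;-0.35 0.9 1.5 0 0 0 0;-0.35 0.9 3.2 0 0 0 0;-0.35 0.9 5.2 0 0 0 0;-1.5 0 5.2 0 0 -8 40;-3 -1.5 5.2 0 0 -16 95;-4.5 -3 5.2 0 0 -24 95;-6.8 -5.9 5.2 0 0 -32 95;-6.8 -5.9 5.2 0 0 -40 95;-6.8 -5.9 5.2 0 0 -48 95",
)

```text
t: 9.25
ee_pos: [0.445, -0.0142, 0.2193]
orientation: [-3.141, -0.001, 2.68]
force: [0.5, -0.0, 0.1]
opening: 0.0434
grip_force: 0.0
```

jog_arm(
  targets="0 0 0 0 0 -8 95;0 0 0 0 0 -16 95;0 0 0 0 0 -24 95;0 0 0 0 0 -32 95;0 0 0 0 0 -40 95;0 0 0 0 0 -42 95;0 0 0 0 0 -42 95",
)

```text
t: 9.95
ee_pos: [0.448, -0.0115, 0.2191]
orientation: [3.141, 0.0, 1.955]
force: [0.1, 0.6, -0.1]
opening: 0.0938
grip_force: 0.0
```

Run:
```python
from h import *
go(-.2128,-.0991,.051,22.06)
s=jars("top");jars()
im=s["image"][100:260,190:360,::-1]
s=bot.snapshot("wrist")["image"][...,::-1]
cv2.imwrite("pics/c3.png",cv2.hconcat([cv2.resize(im,(408,384)),s[:, 60:452]]))
```

```text
t 9.95 local [-0.2128 -0.0992] z 0.2191 ydir 22.03 rpy [3.141 0.    1.955] F [ 0.1  0.6 -0.1] open 0.0938 grip 0.0 -> shift [-0.    0.   -6.72] turn 0.03
top jar 0.06 418 fit [0.0012 0.0604] mean [0.0009 0.0605] yrange 0.0334 0.0872 xr -0.0262 0.0283
top jar -0.06 418 fit [-0.0011 -0.0615] mean [-0.0018 -0.0608] yrange -0.0877 -0.0339 xr -0.0281 0.0262
scene jar 0.06 240 fit [0.0009 0.0612] mean [-0.002   0.0603] yrange 0.0341 0.0866 xr -0.0266 0.0294
```

View pics/c3.png

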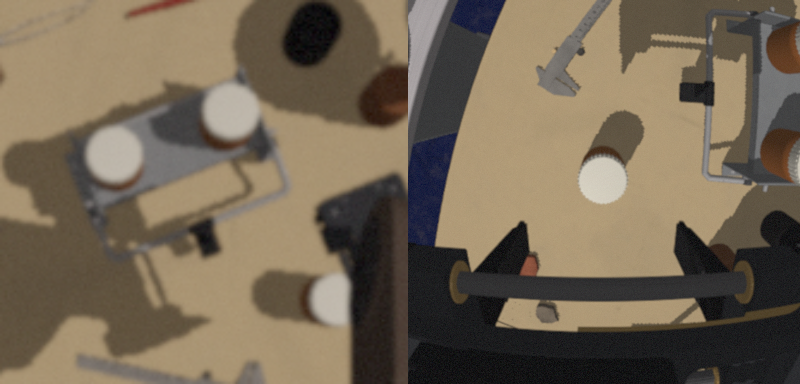

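The shelf jars stand near the ends with a 66 mm gap between them. The wrist view shows jar_c's cap at (602,180), midway between the fingers at (523,225) and (680,225). I'm going down to it.

jog_arm(
  targets="0 0 -1.5 0 0 0 95;0 0 -3 0 0 0 95;0 0 -4.5 0 0 0 95;0 0 -6 0 0 0 95;0 0 -6.7 0 0 0 95;0 0 -6.7 0 0 0 90;0 0 -6.7 0 0 0 75;0 0 -6.7 0 0 0 62;0 0 -6.7 0 0 0 50;0 0 -6.7 0 0 0 45",
  newtons=25,
)

```text
t: 11.1
ee_pos: [0.4484, -0.0116, 0.0524]
orientation: [3.14, 0.001, 1.955]
force: [-0.2, -0.2, -0.3]
opening: 0.0635
grip_force: 0.0
```

jog_arm(
  targets="0 0 0 0 0 0 45;0 0 0 0 0 0 45;0 0 0 0 0 0 45;0 0 0 0 0 0 45",
)

```text
t: 11.5
ee_pos: [0.4485, -0.0116, 0.052]
orientation: [3.14, 0.001, 1.955]
force: [1.3, 1.0, 6.8]
opening: 0.0526
grip_force: 24.9
```

Run:
```python
from h import *
go(-.2128,-.0991,.051,22.06)
```

```text
t 11.5 local [-0.2124 -0.0995] z 0.052 ydir 22.02 rpy [3.140e+00 1.000e-03 1.955e+00] F [1.3 1.  6.8] open 0.0526 grip 24.9 -> shift [-0.02  0.01 -0.04] turn 0.04
```

jog_arm(
  targets="0 0 0.5 0 0 0 45;0 0 1.5 0 0 0 45;0 0 3 0 0 0 45;0 0 4.5 0 0 0 45;0 0 6 0 0 0 45;0 0 7 0 0 0 45;0 0 7 0 0 0 45;0 0 7 0 0 0 45",
)

```text
t: 12.3
ee_pos: [0.4475, -0.0115, 0.226]
orientation: [-3.141, -0.0, 1.955]
force: [-0.5, -0.1, -2.9]
opening: 0.053
grip_force: 24.7
```

Run:
```python
from h import *
go(.0,-.0004,.228,22.06)
```

```text
t 12.3 local [-0.2133 -0.099 ] z 0.226 ydir 22.02 rpy [-3.141 -0.     1.955] F [-0.5 -0.1 -2.9] open 0.053 grip 24.7 -> shift [6.42 6.86 0.08] turn 0.04
```

jog_arm(
  targets="1 1.07 0.1 0 0 0 45;2.1 2.24 0.1 0 0 0 45;3.2 3.42 0.1 0 0 0 45;4.3 4.6 0.1 0 0 0 45;5.3 5.66 0.1 0 0 0 45;6.1 6.5 0.1 0 0 0 45;6.4 6.85 0.1 0 0 0 45;6.4 6.85 0.1 0 0 0 45;6.4 6.85 0.1 0 0 0 45;6.4 6.85 0.1 0 0 0 45",
)

```text
t: 13.3
ee_pos: [0.6073, 0.1587, 0.2288]
orientation: [-3.141, -0.0, 1.954]
force: [0.6, 0.3, -1.5]
opening: 0.0531
grip_force: 24.7
```

Run:
```python
from h import *
go(.0,-.0004,.127,22.06)
s=bot.snapshot("scene");W=cloud(s)
cv2.imwrite("pics/c4.png",cv2.resize(s["image"][60:240,180:380,::-1],(0,0),fx=3,fy=3,interpolation=2))
w=bot.snapshot("wrist")["image"][...,::-1];cv2.imwrite("pics/w4.png",w)
```

```text
t 13.3 local [-0.0013 -0.0013] z 0.2288 ydir 21.98 rpy [-3.141 -0.     1.954] F [ 0.6  0.3 -1.5] open 0.0531 grip 24.7 -> shift [ 0.03  0.05 -4.07] turn 0.08
```

View pics/c4.png

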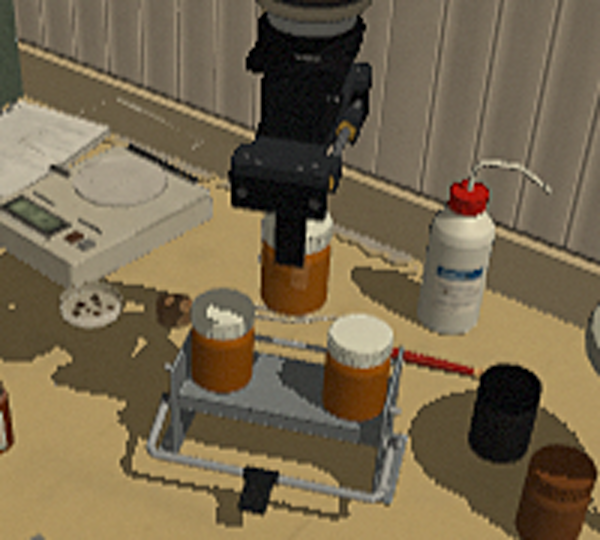

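View pics/w4.png

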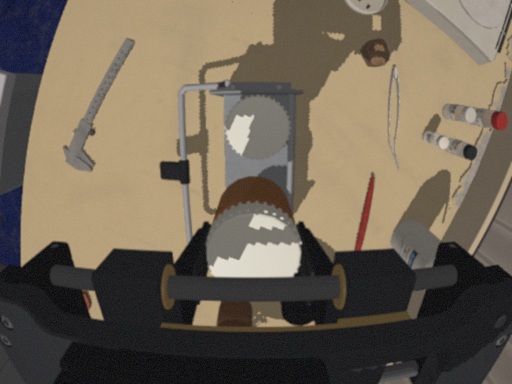

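The scene crop shows jar_c held upright at (295,265), above and between the shelf jars at (222,340) and (358,365). The wrist view shows it centred between the fingers at (255,240). I'm lowering it.

jog_arm(
  targets="0.05 0.05 -0.8 0 0 0 45;0.05 0.05 -1.6 0 0 0 45;0.05 0.05 -2.3 0 0 0 45;0.05 0.05 -2.9 0 0 0 45;0.05 0.05 -3.4 0 0 0 45;0.05 0.05 -3.7 0 0 0 45;0.05 0.05 -3.8 0 0 0 45;0.05 0.05 -3.8 0 0 0 45;0.05 0.05 -3.8 0 0 0 45",
)

```text
t: 14.3
ee_pos: [0.6096, 0.161, 0.1347]
orientation: [3.141, 0.0, 1.955]
force: [-0.5, -0.5, -3.2]
opening: 0.0527
grip_force: 24.7
```

Run:
```python
from h import *
go(.0,-.0004,.127,22.06)
```

```text
t 14.3 local [ 0.0017 -0.0001] z 0.1347 ydir 22.02 rpy [3.141 0.    1.955] F [-0.5 -0.5 -3.2] open 0.0527 grip 24.7 -> shift [-0.06 -0.04 -0.31] turn 0.04
```

jog_arm(
  targets="-0.04 -0.02 -0.06 0 0 0 45;-0.04 -0.02 -0.12 0 0 0 45;-0.04 -0.02 -0.18 0 0 0 45;-0.04 -0.02 -0.22 0 0 0 45;-0.04 -0.02 -0.25 0 0 0 45;-0.04 -0.02 -0.25 0 0 0 45",
)

```text
t: 14.9
ee_pos: [0.6083, 0.1604, 0.1277]
orientation: [-3.141, -0.0, 1.955]
force: [-0.5, -0.4, -2.4]
opening: 0.0531
grip_force: 24.7
```

Run:
```python
from h import *
go(.0,-.0004,.127,22.06)
```

```text
t 14.9 local [ 0.0003 -0.0001] z 0.1277 ydir 22.02 rpy [-3.141 -0.     1.955] F [-0.5 -0.4 -2.4] open 0.0531 grip 24.7 -> shift [-0.01 -0.02 -0.03] turn 0.04
```

Nearly there. I'm creeping down to contact.

jog_arm(
  targets="0 0 -0.03 0 0 0 45;0 0 -0.05 0 0 0 45;0 0 -0.05 0 0 0 45",
)

```text
t: 15.2
ee_pos: [0.6084, 0.1605, 0.127]
orientation: [3.141, 0.0, 1.955]
force: [-1.6, -0.1, 4.1]
opening: 0.0528
grip_force: 24.8
```

Run:
```python
from h import *
go(.0,-.0004,.127,22.06)
```

```text
t 15.2 local [ 0.0004 -0.0001] z 0.127 ydir 22.02 rpy [3.141 0.    1.955] F [-1.6 -0.1  4.1] open 0.0528 grip 24.8 -> shift [-0.01 -0.02 -0.  ] turn 0.04
```

jog_arm(
  targets="0 0 0 0 0 0 55;0 0 0 0 0 0 59;0 0 0 0 0 0 63;0 0 0 0 0 0 68;0 0 0 0 0 0 70;0 0 0.3 0 0 0 70;0 0 1 0 0 0 70;0 0 2.2 0 0 0 70;0 0 3.7 0 0 0 70;0 0 4 0 0 0 70",
)

```text
t: 16.2
ee_pos: [0.6096, 0.1607, 0.2313]
orientation: [3.135, 0.001, 1.955]
force: [0.0, 0.3, -0.6]
opening: 0.0699
grip_force: 0.0
```

Run:
```python
from h import *
go(-.1055,0,.2,112.06)
d=dict(np.load("top0.npz"));W=cloud(d)
for v in range(192,207,2): print(v,[((W[v,u,:2]-C)@RR).round(3).tolist()+[W[v,u,2].round(3)] for u in range(268,288,3) if d["image"][v,u].max()<60])
```

```text
t 16.2 local [ 0.0016 -0.0003] z 0.2313 ydir 22.03 rpy [3.135e+00 1.000e-03 1.955e+00] F [ 0.   0.3 -0.6] open 0.0699 grip 0.0 -> shift [-3.98 -1.6  -1.25] turn 90.03
192 [[-0.085, -0.002, np.float64(0.053)], [-0.088, -0.009, np.float64(0.05)]]
194 [[-0.087, 0.007, np.float64(0.052)], [-0.09, 0.0, np.float64(0.054)], [-0.093, -0.007, np.float64(0.051)]]
196 [[-0.092, 0.009, np.float64(0.053)], [-0.094, 0.002, np.float64(0.05)], [-0.097, -0.006, np.float64(0.048)]]
198 [[-0.099, 0.004, np.float64(0.05)], [-0.102, -0.004, np.float64(0.044)]]
200 [[-0.104, 0.005, np.float64(0.044)], [-0.107, -0.002, np.float64(0.046)]]
202 [[-0.108, 0.007, np.float64(0.043)], [-0.111, -0.0, np.float64(0.043)], [-0.114, -0.008, np.float64(0.042)]]
204 [[-0.113, 0.009, np.float64(0.04)], [-0.116, 0.001, np.float64(0.04)], [-0.119, -0.006, np.float64(0.04)]]
206 []
```

jog_arm(
  targets="-1.2 -0.5 0 0 0 8.5 60;-2.6 -1.1 0 0 0 17 60;-4.1 -1.65 0 0 0 25.5 60;-4.1 -1.65 0 0 0 34 60;-4.1 -1.65 0 0 0 42 60;-4.1 -1.65 0 0 0 50 60;-4.1 -1.65 0 0 0 58 60;-4.1 -1.65 0 0 0 66 60;-4.1 -1.65 0 0 0 74 60;-4.1 -1.65 0 0 0 82 60",
)

```text
t: 17.2
ee_pos: [0.5056, 0.1192, 0.2265]
orientation: [3.141, -0.0, -2.891]
force: [0.4, -0.0, -0.2]
opening: 0.0599
grip_force: 0.0
```

jog_arm(
  targets="0 0 0 0 0 8 60;0 0 0 0 0 8 60;0 0 0 0 0 8 60;0 0 0 0 0 8 60",
)

```text
t: 17.6
ee_pos: [0.5058, 0.1192, 0.2266]
orientation: [3.141, -0.0, -2.76]
force: [-0.5, -0.9, -0.5]
opening: 0.06
grip_force: 0.0
```

Run:
```python
from h import *
go(-.110,0,.0255,112.06)
jars();jars("top")
s=bot.snapshot("wrist"); cv2.imwrite("pics/w5.png",s["image"][...,::-1])
```

```text
t 17.6 local [-0.1102  0.0002] z 0.2266 ydir -248.16 rpy [ 3.141 -0.    -2.76 ] F [-0.5 -0.9 -0.5] open 0.06 grip 0.0 -> shift [ 0.01 -0.   -8.04] turn 0.22
scene jar 0.06 120 fit [0.0008 0.0586] mean [0.0023 0.0577] yrange 0.0269 0.0869 xr -0.0269 0.0294
scene jar 0 204 fit [-0.0012 -0.0005] mean [-0.0049  0.0011] yrange -0.0335 0.0336 xr -0.0289 0.025
scene jar -0.06 256 fit [-0.0016 -0.0579] mean [-0.0043 -0.0602] yrange -0.0869 -0.0263 xr -0.028 0.0276
top jar 0.06 409 fit [0.0019 0.0608] mean [0.0015 0.0607] yrange 0.0334 0.0872 xr -0.0248 0.0284
top jar 0 118 fit [ 0.0015 -0.0002] mean [ 0.0135 -0.0081] yrange -0.0339 0.0334 xr -0.0016 0.0262
top jar -0.06 299 fit [ 0.0005 -0.0591] mean [ 0.0046 -0.0623] yrange -0.0885 -0.0261 xr -0.016 0.0263
```

View pics/w5.png

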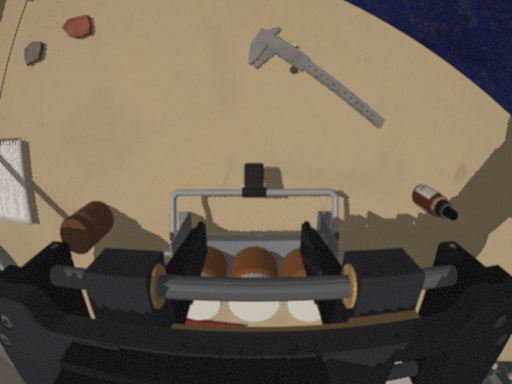

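The wrist view shows the three jars in a row. The tab at (253,178) lies midway between the fingers at (205,235) and (303,235). I'm going down to grip it.

jog_arm(
  targets="0 0 -1.5 0 0 0 60;0 0 -3 0 0 0 60;0 0 -4.5 0 0 0 60;0 0 -6 0 0 0 60;0 0 -7.2 0 0 0 60;0 0 -8 0 0 0 60;0 0 -8 0 0 0 60;0 0 -8 0 0 0 40;0 0 -8 0 0 0 30;0 0 -8 0 0 0 20",
  newtons=40,
)

```text
t: 18.75
ee_pos: [0.5064, 0.1193, 0.0278]
orientation: [-3.141, 0.002, -2.757]
force: [-1.0, -1.0, 0.5]
opening: 0.0416
grip_force: 0.0
```

jog_arm(
  targets="0 0 0 0 0 0 15;0 0 0 0 0 0 15;0 0 0 0 0 0 15;0 0 0 0 0 0 15",
)

```text
t: 19.15
ee_pos: [0.5059, 0.1197, 0.0269]
orientation: [3.141, 0.001, -2.757]
force: [-0.9, 5.0, 0.9]
opening: 0.0239
grip_force: 40.0
```

Run:
```python
from h import *
go(-.110,0,.0255,112.06)
p=bot.get_state()["ee_pos"];x0,z0=(p[:2]-C)@RR@[1,0],p[2]
for th in (1.93,1.8,1.6,1.4,1.2,1.,.8,.6,.5,.4):
    d=-.079*(np.sin(th)-np.sin(1.93)); print(th,np.round(np.r_[RR@[d,0],.079*(np.cos(th)-np.cos(1.93))]/.025,2))
```

```text
t 19.15 local [-0.11    0.0006] z 0.0269 ydir -247.99 rpy [ 3.141e+00  1.000e-03 -2.757e+00] F [-0.9  5.   0.9] open 0.0239 grip 40.0 -> shift [ 0.01 -0.02 -0.06] turn 0.05
1.93 [0. 0. 0.]
1.8 [-0.11 -0.04  0.39]
1.6 [-0.19 -0.08  1.02]
1.4 [-0.14 -0.06  1.65]
1.2 [0.01 0.   2.26]
1.0 [0.28 0.11 2.82]
0.8 [0.64 0.26 3.31]
0.6 [1.09 0.44 3.72]
0.5 [1.34 0.54 3.88]
0.4 [1.6  0.65 4.02]
```

Opening is 24 mm, so the tab is held. I'll run the first part of the arc and check it.

jog_arm(
  targets="-0.06 -0.02 0.2 0 0 0 15;-0.11 -0.04 0.39 0 0 0 15;-0.16 -0.06 0.7 0 0 0 15;-0.19 -0.08 1.02 0 0 0 15;-0.17 -0.07 1.34 0 0 0 15;-0.14 -0.06 1.65 0 0 0 15;-0.07 -0.03 1.96 0 0 0 15;0.01 0 2.26 0 0 0 15;0.01 0 2.26 0 0 0 15",
  newtons=50,
)

```text
t: 20.05
ee_pos: [0.5062, 0.1199, 0.0835]
orientation: [3.141, 0.001, -2.757]
force: [1.8, 5.6, -5.0]
opening: 0.0231
grip_force: 50.0
```

```bash
cat >> h.py <<'E'
def gate(nm="scene"):
    s=bot.snapshot(nm);W=np.nan_to_num(cloud(s).reshape(-1,3),nan=9);L=np.c_[(W[:,:2]-C)@RR,W[:,2]]
    r=np.hypot(L[:,0]+.036,L[:,2]-.065)
    m=(abs(r-.056)<.006)&(L[:,0]<-.034)&(abs(L[:,1])>.03)&(abs(L[:,1])<.08)&((L[:,0]<-.05)|(L[:,2]>.105))
    q=L[m]; print(nm,"gate",m.sum(),np.median(np.arctan2(-(q[:,0]+.036),q[:,2]-.065)).round(3),np.median(q,0).round(4)) if m.sum()>5 else print("gate none")
    return s
E
python3 - <<'E'
from h import *
go(-.1096,0,.0816,112.06)
gate();gate("top")
E
```

```text
t 20.05 local [-0.1095  0.0007] z 0.0835 ydir -247.98 rpy [ 3.141e+00  1.000e-03 -2.757e+00] F [ 1.8  5.6 -5. ] open 0.0231 grip 50.0 -> shift [ 0.01 -0.03 -0.08] turn 0.04
scene gate 128 1.134 [-0.0871 -0.0326  0.0889]
gate none
```

jog_arm(
  targets="0.12 0.05 0.29 0 0 0 15;0.27 0.11 0.56 0 0 0 15;0.44 0.18 0.82 0 0 0 15;0.63 0.26 1.05 0 0 0 15;0.84 0.34 1.27 0 0 0 15;1.08 0.44 1.46 0 0 0 15;1.33 0.54 1.62 0 0 0 15;1.59 0.65 1.76 0 0 0 15;1.59 0.65 1.76 0 0 0 15;1.59 0.65 1.76 0 0 0 15",
)

```text
t: 21.15
ee_pos: [0.5454, 0.1358, 0.1271]
orientation: [3.141, -0.001, -2.757]
force: [-2.2, 5.7, -7.3]
opening: 0.0234
grip_force: 50.0
```

Run:
```python
from h import *
go(-.0668,0,.1258,112.06)
gate();jars()
```

```text
t 21.15 local [-0.0672  0.0007] z 0.1271 ydir -247.98 rpy [ 3.141e+00 -1.000e-03 -2.757e+00] F [-2.2  5.7 -7.3] open 0.0234 grip 50.0 -> shift [ 0.03 -0.02 -0.05] turn 0.04
scene gate 125 0.446 [-0.0607 -0.032   0.117 ]
scene jar 0.06 48 fit [0.0005 0.0593] mean [-0.0042  0.0719] yrange 0.0268 0.0872 xr -0.0269 0.0191
scene jar 0 49 fit [-0.0016 -0.0017] mean [-0.0047  0.0114] yrange -0.0334 0.0268 xr -0.0271 0.0169
scene jar -0.06 117 fit [-0.0026 -0.0586] mean [-0.0086 -0.0617] yrange -0.0869 -0.0261 xr -0.0293 0.0142
```

jog_arm(
  targets="0 0 0 0 0 0 30;0 0 0 0 0 0 40;0 0 0 0 0 0 45;-0.5 -0.2 0 0 0 0 45;-1 -0.4 0 0 0 0 45;-1.6 -0.65 0 0 0 0 45;-1.6 -0.65 0 0 0 0 20;-1.6 -0.65 -0.3 0 0 0 0;-1.6 -0.65 -0.6 0 0 0 0;-1.6 -0.65 -0.6 0 0 0 0",
  newtons=20,
)

```text
t: 22.25
ee_pos: [0.5058, 0.1193, 0.1108]
orientation: [3.141, -0.002, -2.757]
force: [-0.5, 0.0, 0.6]
opening: 0.0188
grip_force: 0.0
```

jog_arm(
  targets="0 0 0 0 0 0 0;0 0 0 0 0 0 0;0 0 0 0 0 0 0",
)

```text
t: 22.55
ee_pos: [0.506, 0.1193, 0.1122]
orientation: [3.142, 0.0, -2.757]
force: [-0.2, -0.2, -0.0]
opening: 0.0007
grip_force: 0.0
```

Run:
```python
from h import *
go(-.055,0,.112,112.06)
gate()
```

```text
t 22.55 local [-0.11    0.0002] z 0.1122 ydir -247.97 rpy [ 3.142  0.    -2.757] F [-0.2 -0.2 -0. ] open 0.0007 grip 0.0 -> shift [ 2.04  0.82 -0.01] turn 0.03
scene gate 119 0.452 [-0.061  -0.0315  0.1169]
```

jog_arm(
  targets="0.3 0.12 0 0 0 0 0;0.6 0.24 0 0 0 0 0;0.9 0.36 0 0 0 0 0;1.15 0.46 0 0 0 0 0;1.4 0.56 0 0 0 0 0;1.6 0.65 0 0 0 0 0;1.8 0.73 0 0 0 0 0;1.95 0.79 0 0 0 0 0;2.05 0.82 0 0 0 0 0;2.05 0.82 0 0 0 0 0",
)

```text
t: 23.6
ee_pos: [0.5573, 0.1398, 0.112]
orientation: [3.141, 0.0, -2.757]
force: [-0.2, -0.9, -0.4]
opening: 0.0006
grip_force: 0.0
```

Run:
```python
from h import *
go(-.050,0,.112,112.06)
gate();gate("top")
```

```text
t 23.6 local [-0.0547 -0.0001] z 0.112 ydir -247.97 rpy [ 3.141  0.    -2.757] F [-0.2 -0.9 -0.4] open 0.0006 grip 0.0 -> shift [0.17 0.07 0.  ] turn 0.03
scene gate 119 0.045 [-0.0386 -0.0317  0.1226]
gate none
```

jog_arm(
  targets="0.06 0.02 0 0 0 0 0;0.12 0.05 0 0 0 0 0;0.17 0.07 0 0 0 0 0;0.17 0.07 0 0 0 0 0",
)

```text
t: 24.1
ee_pos: [0.5599, 0.1409, 0.1121]
orientation: [3.141, -0.004, -2.757]
force: [-8.7, -5.0, 6.3]
opening: 0.0002
grip_force: 4.9
```

Run:
```python
from h import *
go(-.048,0,.112,112.06)
gate()
```

```text
t 24.1 local [-0.0519 -0.    ] z 0.1121 ydir -247.96 rpy [ 3.141 -0.004 -2.757] F [-8.7 -5.   6.3] open 0.0002 grip 4.9 -> shift [ 0.14  0.06 -0.  ] turn 0.02
scene gate 99 0.016 [-0.0369 -0.0316  0.1225]
```

jog_arm(
  targets="0.06 0.02 0 0 0 0 0;0.1 0.04 0 0 0 0 0;0.1 0.04 0 0 0 0 0",
)

```text
t: 24.45
ee_pos: [0.5602, 0.141, 0.112]
orientation: [3.141, -0.009, -2.757]
force: [-19.3, -11.8, 13.6]
opening: 0.0006
grip_force: 11.0
```

Run:
```python
from h import *
go(-.11,0,.112,112.06)
gate()
```

```text
t 24.45 local [-0.0516  0.    ] z 0.112 ydir -247.95 rpy [ 3.141 -0.009 -2.757] F [-19.3 -11.8  13.6] open 0.0006 grip 11.0 -> shift [-2.17 -0.88  0.  ] turn 0.01
scene gate 104 0.018 [-0.037  -0.0007  0.1227]
```

The force rises with no movement, so the gate is at its stop. I'm backing off and taking a last look.

jog_arm(
  targets="-0.6 -0.25 0 0 0 0 0;-1.5 -0.6 0 0 0 0 0;-2.5 -1 0.5 0 0 0 0;-3 0 2 0 0 0 0;-3 2 4 0 0 0 0;-3 4 5 0 0 0 0;-3 6 5 0 0 0 0;-3 7 5 0 0 0 0;-3 7 5 0 0 0 0",
)

```text
t: 25.4
ee_pos: [0.4886, 0.3221, 0.2378]
orientation: [3.14, 0.003, -2.753]
force: [-0.6, -0.8, -0.9]
opening: 0.0006
grip_force: 0.0
```

Run:
```python
from h import *
go(0,0,.2)
s=gate();jars();t=jars("top")
a=cv2.resize(s["image"][140:300,200:340,::-1],(350,400));b=cv2.resize(t["image"][110:270,180:340,::-1],(400,400))
cv2.imwrite("pics/end.png",cv2.hconcat([a,b]))
```

```text
t 25.4 local [-0.0499  0.1947] z 0.2378 ydir -247.75 rpy [ 3.140e+00  3.000e-03 -2.753e+00] F [-0.6 -0.8 -0.9] open 0.0006 grip 0.0 -> shift [ 4.77 -6.47 -1.51] turn None
scene gate 102 0.021 [-0.0372 -0.0005  0.1225]
scene jar 0.06 244 fit [0.001  0.0595] mean [-0.0019  0.0597] yrange 0.0268 0.087 xr -0.0273 0.0282
scene jar 0 238 fit [-0.0001 -0.0015] mean [-0.0023 -0.0018] yrange -0.0336 0.0337 xr -0.0264 0.0257
scene jar -0.06 257 fit [-0.0019 -0.0577] mean [-0.0042 -0.0603] yrange -0.0869 -0.0261 xr -0.0285 0.0263
top jar 0.06 418 fit [0.0013 0.0605] mean [0.0009 0.0606] yrange 0.0334 0.0872 xr -0.0258 0.0285
top jar 0 420 fit [-0.0004 -0.0004] mean [-0.001  -0.0002] yrange -0.0338 0.0334 xr -0.0273 0.0269
top jar -0.06 419 fit [-0.0011 -0.0595] mean [-0.0017 -0.0605] yrange -0.0879 -0.0264 xr -0.028 0.0262
```

View pics/end.png

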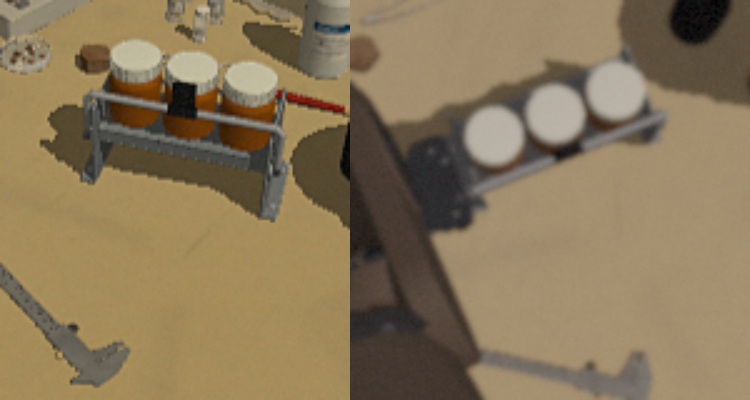

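The final view shows three upright jars in one row, with caps at (135,58), (192,70) and (250,83). The gate is upright in front of them with its tab at (183,100), the arm is clear, and the bystanders in view haven't moved.

```bash
python3 -c "
from rig import bot
print(bot.close_job())"
```

```text
the job is handed in; nothing more can be done
None
```

I slid the two shelf jars to the ends, set the third upright between them, swung the gate up to its stop, and handed the job in at about 25.5 s with the arm clear.

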